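Unlock the descaler bottle and take off its push-and-turn cap

TASK

Swing the orange-tipped hasp off its catch, up and over to its open side, so that the blue descaler bottle's white cap is free. Then press the safety cap down, twist it anticlockwise while pressed, and lift it off; finish while still holding the cap upright in the gripper, about 10 cm straight above the bottle, touching nothing else. Leave the glass jug, the utensil pot and the tongs undisturbed.

Things in the scene. Friction and masses are not known exactly. Their poses are not given: they have to be found in the camera images.
- stand: Fixed bottle stand: steel plate 150 x 100 mm holding a fixed blue square bottle 78 mm wide, shoulder 99 mm above the slab. Origin on the slab, on the bottle axis; z up, +x towards the hinge post, -x the catch post, y parallel to the hinge pin. The posts are 34 mm wide (along y), inner faces 53 mm (+x) and 51 mm (-x) from the axis; hinge post 160 mm, catch 164 mm high.
- seat (a point): Fixed point on the bottle's vertical axis, 128 mm above the slab: where the cap's centre is while the cap is shut. Axes as stand.
- hasp_hinge (a point): Fixed point on the hasp's horizontal hinge pin, 154 mm above the slab, 56 mm along the stand's +x from the bottle axis. Axes as stand.
- hasp_tab (a point): Grip point in the hasp's orange end tab (34 long, 18 wide along the pin, 10 mm thick), 140 mm from the pin, 13 mm from the free end. Shut, it lies level, 154 mm above the slab, 84 mm to the stand's -x of the bottle axis, nothing beside or under it; the steel strap runs 8 mm above the cap and over the catch. Pinched across its width from above it can turn between the fingers as it swings.
- hasp (a joint): Hasp angle in rad: 0 shut (level over the cap), 1.57 upright, 2.6 fully open at its stop, leaning away from the bottle. Loose hinge: let go below 1.35 it falls shut, let go above 1.8 it falls fully open by itself. Its 60 g are moved with about 1 N or less at the tab.
- cap_center (a point): Centre (half-way up) of the white push-and-turn cap: loose upright ribbed cylinder, 48 mm in diameter, 32 mm tall, about 40 g, red stripe across its top along its x axis; z up. Shut, its underside is 112 mm above the slab, 13 mm above the bottle's shoulder, its stripe along the hasp. Gripped firmly (about 40 N) across its sides it can be pressed and turned by friction.
- cap: The same cap, origin at the centre of its underside. A spring inside pushes it up with about 3 N. To free it: press it down 4 to 5 mm (about 7 N; it bottoms at 6 mm), turn it anticlockwise seen from above by about 70 degrees while pressed (clear of its catches from 52 to 140 degrees; a hard stop blocks clockwise turning), then lift straight up; it clears the neck after 30 mm.
- jug: Bystander: glass jug standing upside down on the slab, 120 mm in diameter, 180 mm tall, with a handle to its +y side reaching 96 mm from its axis; origin at the centre of its underside. Loose.
- pot: Bystander: white ceramic utensil pot 112 mm in diameter, 150 mm tall, with spatulas standing in it up to 290 mm; origin at the centre of its underside. Loose.
- tongs: Bystander: stainless tongs lying flat on the slab, 250 mm long along x, 60 mm wide, 16 mm high; origin under the middle. Loose.

How it is judged:
By the outcome, as a careful person would: the job done as asked, in the order asked, and still so for the second after the job is handed in, while the arm keeps its last pose, push and grip.
It also fails if it takes over 51 s, if anything falls off the work surface, if the arm or the gripper's body presses on something with over 40 N, if the wrist force passes 120 N, or if a joint passes its speed limit or range.

ROBOT

A 6-joint arm with a two-finger parallel gripper is mounted at the origin on the work surface. World frame = base frame: x ahead of the robot, y to its left, z up, the work surface at z = 0. Lengths are in m, angles in degrees, forces in N, time in s.
With the tool pointing down it reaches from about 0.4 to 0.825 m from the base axis. Payload 7 kg.
Tool frame: the origin (TCP) lies midway between the tips of the shut fingers; the grasp point (between the pads) lies 19 mm behind it; z points along the fingers, y is the line along which they close (so a half turn about z gives the same grasp; the last joint's range is limited). The gripper opens to 88 mm and grips with 3 to 60 N. Pads are 19 mm wide; open, the fingers measure 130 mm over their backs; the gripper's body (78 mm by 193 mm) begins 47 mm behind the grasp point.
Start: joints at [-51.904, 20.546, 0.682, 0, -70.136, -16.507], TCP at [0.248, -0.628, 0.227] pointing down, gripper open.
Joint ranges: [-176.03, 176.03], [-82.01, 121.73], [-58.28, 71.71], [-173.87, 95.51], [-174.79, -0.11], [-173.66, 173.66]. Speed limits (degrees/s): [136.94, 136.94, 172.46, 180, 180, 180].

INTERFACE

Orientations are given as [roll, pitch, yaw] about the fixed x, y, z axes, in that order (R = Rz(yaw) Ry(pitch) Rx(roll)).
In Python, from plant import r gives the robot as it stands. The module is installed in compiled form; this text tells all that it offers.
- The arm moves only by the tool play_rows, never from a script. Its argument "rows" is a list of rows, each an object with "slide": the shift along the tool's x, y, z as a fraction of full scale, a list of three; "delta_rot": the turn, a rotation vector about the tool's x, y, z as a fraction of full scale, a list of three; "fingers": the opening, from -1 (shut) to 1 (fully open). In form: [{"slide": [x, y, z], "delta_rot": [rx, ry, rz], "fingers": fingers}, ...]. A call has 1 to 8 rows; each row shifts and turns the commanded pose from where the row before left it, along the tool's axes as they then stand; what a row does not reach is not made up. Full scale, the value 1, is 0.15 m for a shift and 0.08 rad for a turn. A row lasts 1/8 s, in which the tool goes at most 62.5 mm and 10.7 degrees, less where a joint would pass 70% of its speed; a pose out of reach is approached as far as the arm can. A call with a number of a shift or a turn outside -1 to 1 is refused whole. A call with a gripper value outside its range is refused whole. The fingers move at their own pace and stop on an object; "squeeze" is the grip in N (left out, the last holds). Time passes only in rows, so rows that do not move let the fingers close. It gives the time, the measured TCP pose, the force, the opening and the grip force at its end, in the units of the state.
- r.get_state(): the state, without advancing time (a new reading comes with each control period).
- r.capture(name): name is "scene" or "top" or "wrist"; returns a dict with "image" (400x640x3 uint8, blue, green, red), "fx", "fy", "cx", "cy" (pixels), "R" (3x3) and "t" (3): a world point X has camera coordinates R X + t; the wrist camera has in their place "T_tool_cam" (4x4, takes a point from camera to tool coordinates, whose origin is the TCP and whose axes are the flange's). Camera axes: x right, y down, z forward; pixel columns grow to the right and rows downward; lengths in m; the calibration is good to about 2 mm. A picture is of the moment at which its call begins: read the wrist's pose just before it. There is no depth.
- r.close_job(): hands the job in; it is judged then, once.
The state is a dict: "time_s": time; "joints": joint angles; "qd": joint speeds; "joint_torque": joint torques, N m; "tcp_pos": TCP position; "eef_rot": TCP orientation; "contact_force": force on the tool from outside, world axes, zero at the start; "moment": the same for the moment, N m; "gripper_width": finger opening in m; "gripper_force": force on a finger pad.
Only numpy, scipy, OpenCV 4.12 (cv2) and the standard library are available. Lean on these libraries where they do the work, as an engineer would, in place of code of your own. Each camera call takes 0.05 s, during which the arm holds its last target. There are 200 camera calls.

## Working session

There is one attempt and no reset: what is moved stays moved. The work goes in short steps, Python scripts to look and compute and a tool call to move; the robot and the scene stay as the last step left them, time stands still between calls to the robot, and variables do not carry over. Pictures are saved under pics/ and viewed, at most 10 in all, crops included, and the job is handed in when it is done.

Besides the shell and the picture viewer there is one more tool, called as name([rows], argument=value, ...), one row to a line, values as JSON. play_rows: Moves the arm, as the interface text tells. Shift numbers are shares of 0.15 m and turn numbers shares of 0.08 rad, none past 1 either way. Its arguments: {"type":"object","properties":{"rows":{"type":"array"},"squeeze":{"type":"number"}},"required":["rows"]}

```bash
mkdir -p pics; python3 - <<'E'
from plant import r
import cv2
s=r.get_state();print(s)
for n in("scene","top"):
    c=r.capture(n);cv2.imwrite(f"pics/{n}0.png",c["image"]);print(n,c["fx"],c["cx"],c["cy"],c["R"],c["t"])
E
```

```text
{'time_s': 0.0, 'joints': array([-5.19053607e+01,  2.05926874e+01,  6.35492815e-01, -2.19629456e-02,
       -7.01370033e+01, -1.65063921e+01]), 'qd': array([-0.02664814,  0.03023399, -0.02500275,  0.05763562, -0.01554078,
       -0.03576154]), 'joint_torque': array([-1.81974327e-03, -5.82704508e+01,  2.93069905e+01,  6.99784756e+00,
        6.94125876e-03, -1.54709483e-04]), 'tcp_pos': array([ 0.24815728, -0.62720479,  0.22561583]), 'eef_rot': array([ 1.79903818e+02, -6.97083475e-03, -1.58419226e+02]), 'contact_force': array([ 0.26678573, -0.21736768,  0.77379138]), 'moment': array([-0.03324997, -0.04192393, -0.00260425]), 'gripper_force': 0.0, 'gripper_width': 0.08744774464978088}
scene 515.8350828030315 321.6426675243274 196.0452219926239 [[ 0.39185943  0.91987059 -0.01686067]
 [ 0.70161686 -0.31063887 -0.64127784]
 [-0.59513021  0.23946104 -0.76712349]] [-0.17765605 -0.31771628  1.89816153]
top 472.0568496527171 318.3632054200306 195.61938772493593 [[-0.01952152 -0.99977607 -0.00816868]
 [-0.99831988  0.0199376  -0.05440502]
 [ 0.0545557   0.00709289 -0.99848554]] [-0.02802477  0.51651562  1.50594578]
```

View pics/scene0.png

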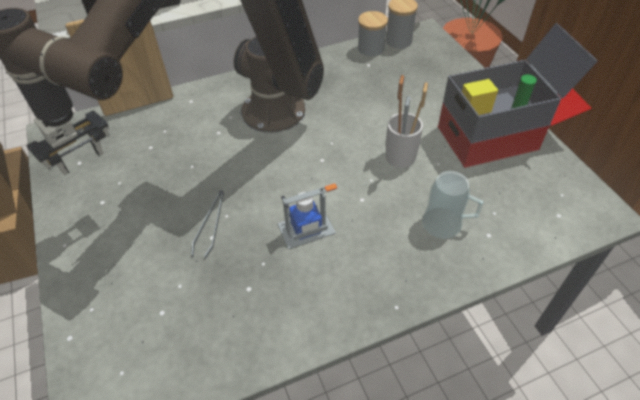

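View pics/top0.png

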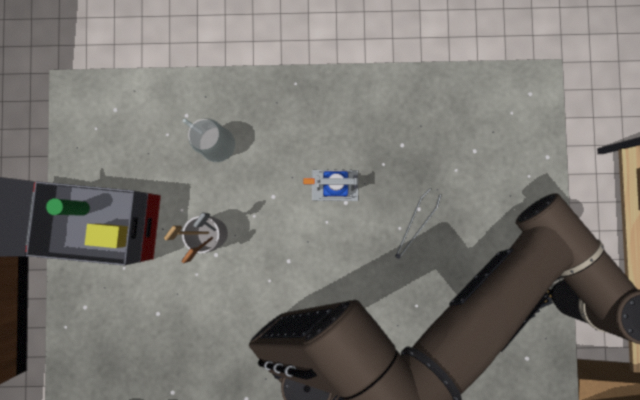

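The scene view shows the stand near (306,215), with the hasp tab at (331,187). In the top view the tab is at (309,181) and the cap near (337,182). I'll enlarge both.

```bash
python3 - <<'E'
import cv2,numpy as np
a=cv2.imread("pics/scene0.png")[170:250,270:350];b=cv2.imread("pics/top0.png")[155:210,295:375]
A=cv2.resize(a,(560,560),interpolation=cv2.INTER_CUBIC)
B=cv2.resize(b,(800,550),interpolation=cv2.INTER_CUBIC)
cv2.imwrite("pics/c1.png",A);cv2.imwrite("pics/c2.png",B)
E
```

```text
(no output)
```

View pics/c1.png

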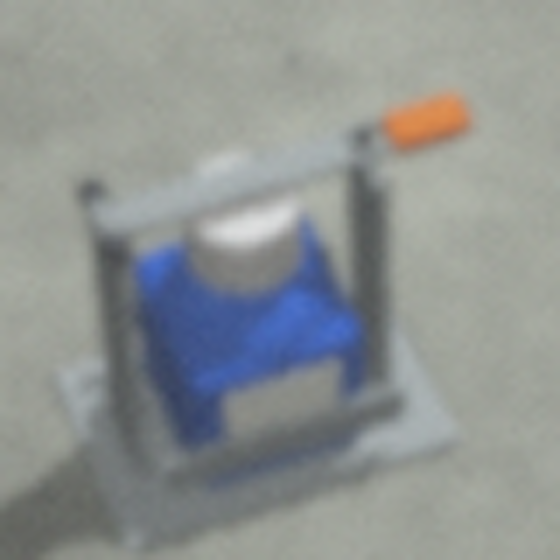

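View pics/c2.png

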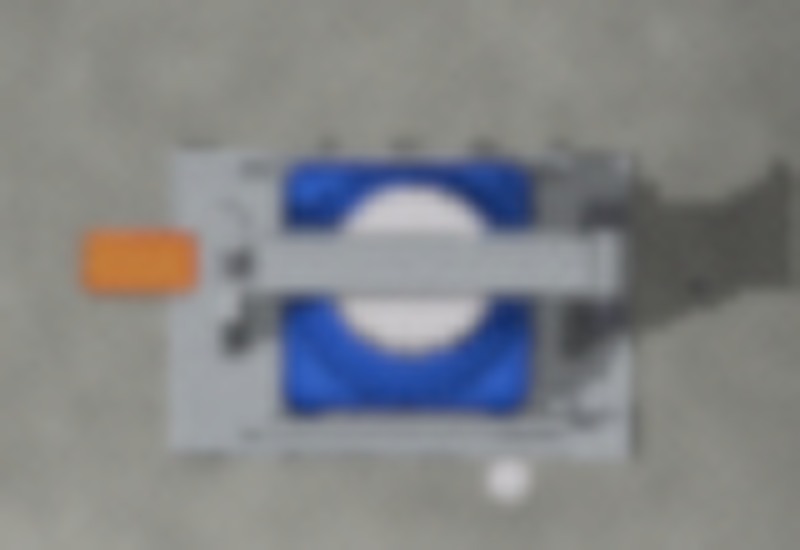

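The scene crop shows the tab centred at (427,121), and plate corners at (455,435), (140,545) and (60,378). The top crop shows the tab at (141,262), the cap at (416,270), and plate edges at x 172 to 632 and y 150 to 455.

```bash
cat > h.py <<'E'
import numpy as np
from scipy.spatial.transform import Rotation as Ro
def proj(c,X):
    p=c["R"]@X+c["t"];return np.array([c["fx"]*p[0]/p[2]+c["cx"],c["fy"]*p[1]/p[2]+c["cy"]])
E
python3 - <<'E'
from h import *
from plant import r
from scipy.optimize import least_squares
T=r.capture("top");S=r.capture("scene")
t=lambda x,y:np.array([295+(x+.5)/10-.5,155+(y+.5)/10-.5])
s=lambda x,y:np.array([270+(x+.5)/7-.5,170+(y+.5)/7-.5])
h=.004
obs=[(T,[-.080,0,.159],t(141,262)),(T,[0,0,.144],t(416,270)),
(T,[-.075,.05,h],t(172,150)),(T,[.075,.05,h],t(632,150)),(T,[.075,-.05,h],t(632,455)),(T,[-.075,-.05,h],t(172,455)),
(S,[-.080,0,.154],s(427,121)),(S,[.075,.05,h],s(140,545)),(S,[-.075,.05,h],s(455,435)),(S,[.075,-.05,h],s(60,378))]
def f(p):
    R=Ro.from_euler('z',p[2]).as_matrix()
    return np.concatenate([proj(c,R@np.array(X)+[p[0],p[1],0])-u for c,X,u in obs])
q=least_squares(f,[.6,0,-1.57],loss='soft_l1')
print(q.x,np.degrees(q.x[2]));print(f(q.x).reshape(-1,2).round(2))
R=Ro.from_euler('z',q.x[2]).as_matrix()
print("tab",R@[-.084,0,.154]+[*q.x[:2],0],"hinge",R@[.056,0,.154]+[*q.x[:2],0])
p=r.get_state();print(p['tcp_pos'],Ro.from_euler('xyz',p['eef_rot'],degrees=True).as_matrix().round(3))
w=r.capture("wrist");print(w["T_tool_cam"])
E
```

```text
[ 0.55024777 -0.0915235  -1.58618837] -90.88189922244703
[[-0.08  0.16]
 [-0.3  -0.34]
 [-0.31  0.1 ]
 [-0.14 -0.13]
 [ 0.13  0.12]
 [-0.2   0.33]
 [ 0.06 -0.05]
 [-1.27  0.94]
 [ 1.21  0.35]
 [-1.06 -0.59]]
tab [ 0.55154065 -0.00753345  0.154     ] hinge [ 0.54938585 -0.14751686  0.154     ]
[ 0.24823441 -0.62736216  0.22598311] [[-0.93  -0.368 -0.   ]
 [-0.368  0.93   0.001]
 [ 0.     0.001 -1.   ]]
[[ 6.10623144e-04 -9.60470599e-01 -2.78380774e-01  7.51259360e-02]
 [ 9.99999287e-01  3.00836456e-04  1.15553288e-03 -1.08652706e-04]
 [-1.02610828e-03 -2.78381281e-01  9.60470098e-01 -1.58442466e-01]
 [ 0.00000000e+00  0.00000000e+00  0.00000000e+00  1.00000000e+00]]
```

play_rows([
  {"slide": [0,0,-0.06],"delta_rot": [0,0,-1],"fingers": 1},
  {"slide": [0,0,-0.06],"delta_rot": [0,0,-1],"fingers": 1},
  {"slide": [0,0,-0.06],"delta_rot": [0,0,-1],"fingers": 1},
  {"slide": [0,0,-0.06],"delta_rot": [0,0,-1],"fingers": 1},
  {"slide": [0,0,-0.06],"delta_rot": [0,0,-1],"fingers": 1},
  {"slide": [0,0,-0.06],"delta_rot": [0,0,-1],"fingers": 1},
  {"slide": [0,0,-0.06],"delta_rot": [0,0,-1],"fingers": 1},
  {"slide": [0,0,-0.06],"delta_rot": [0,0,-1],"fingers": 1},
], squeeze=25)

```text
time_s: 1.25
tcp_pos: [0.2483, -0.6275, 0.2987]
eef_rot: [180.0, 0.0, -121.6]
contact_force: [-0.7, 1.2, 0.1]
gripper_width: 0.0874
gripper_force: 0.0
```

play_rows([
  {"slide": [0,0,0],"delta_rot": [0,0,-1],"fingers": 1},
  {"slide": [0,0,0],"delta_rot": [0,0,-1],"fingers": 1},
  {"slide": [0,0,0],"delta_rot": [0,0,-1],"fingers": 1},
  {"slide": [0,0,0],"delta_rot": [0,0,-1],"fingers": 1},
  {"slide": [0,0,0],"delta_rot": [0,0,-1],"fingers": 1},
  {"slide": [0,0,0],"delta_rot": [0,0,-1],"fingers": 1},
  {"slide": [0,0,0],"delta_rot": [0,0,-0.73],"fingers": 1},
  {"slide": [0,0,0],"delta_rot": [0,0,0],"fingers": 1},
])

```text
time_s: 2.25
tcp_pos: [0.2483, -0.6276, 0.2984]
eef_rot: [180.0, 0.0, -90.9]
contact_force: [-0.7, 0.0, -0.1]
gripper_width: 0.0876
gripper_force: 0.0
```

play_rows([
  {"slide": [-0.347,-0.163,0],"delta_rot": [0,0,0],"fingers": 1},
  {"slide": [-0.347,-0.163,0],"delta_rot": [0,0,0],"fingers": 1},
  {"slide": [-0.347,-0.163,0],"delta_rot": [0,0,0],"fingers": 1},
  {"slide": [-0.347,-0.163,0],"delta_rot": [0,0,0],"fingers": 1},
  {"slide": [-0.347,-0.163,0],"delta_rot": [0,0,0],"fingers": 1},
  {"slide": [-0.347,-0.163,0],"delta_rot": [0,0,0],"fingers": 1},
  {"slide": [-0.347,-0.163,0],"delta_rot": [0,0,0],"fingers": 1},
  {"slide": [-0.347,-0.163,0],"delta_rot": [0,0,0],"fingers": 1},
])

```text
time_s: 3.25
tcp_pos: [0.4509, -0.2126, 0.2989]
eef_rot: [-180.0, -0.0, -91.0]
contact_force: [1.6, -0.3, 0.3]
gripper_width: 0.0877
gripper_force: 0.0
```

play_rows([
  {"slide": [-0.347,-0.163,0],"delta_rot": [0,0,0],"fingers": 1},
  {"slide": [-0.347,-0.163,0],"delta_rot": [0,0,0],"fingers": 1},
  {"slide": [-0.347,-0.163,0],"delta_rot": [0,0,0],"fingers": 1},
  {"slide": [-0.347,-0.163,0],"delta_rot": [0,0,0],"fingers": 1},
  {"slide": [0,0,0],"delta_rot": [0,0,0],"fingers": 1},
  {"slide": [0,0,0],"delta_rot": [0,0,0],"fingers": 1},
])

```text
time_s: 4.0
tcp_pos: [0.5512, -0.0075, 0.2983]
eef_rot: [180.0, -0.0, -90.9]
contact_force: [-0.9, 0.1, -0.0]
gripper_width: 0.0879
gripper_force: 0.0
```

```bash
python3 - <<'E'
from h import *
from plant import r
import cv2
p=r.get_state();w=r.capture("wrist")
print(p['tcp_pos'],p['joints'].round(1))
T=np.eye(4);T[:3,:3]=Ro.from_euler('xyz',p['eef_rot'],degrees=True).as_matrix();T[:3,3]=p['tcp_pos']
C=np.linalg.inv(T@w["T_tool_cam"]);np.savez("w1.npz",C=C,fx=w["fx"],cx=w["cx"],cy=w["cy"])
c=dict(w,R=C[:3,:3],t=C[:3,3]);R=Ro.from_euler('z',-90.88,degrees=True).as_matrix()
for n,X in dict(tabtop=[-.080,0,.159],tabend=[-.097,0,.159],cap=[0,0,.144],hinge=[.056,0,.16]).items():print(n,proj(c,R@np.array(X)+[.5502,-.0915,0]).round(1))
cv2.imwrite("pics/w1.png",w["image"])
E
```

```text
[ 0.55124584 -0.00754906  0.29832854] [ 19.6   6.6  -8.4  -0.  -75.  -20.5]
tabtop [323.8 174.1]
tabend [323.8 193. ]
cap [323.8  77.4]
hinge [323.8  -1.2]
```

View pics/w1.png

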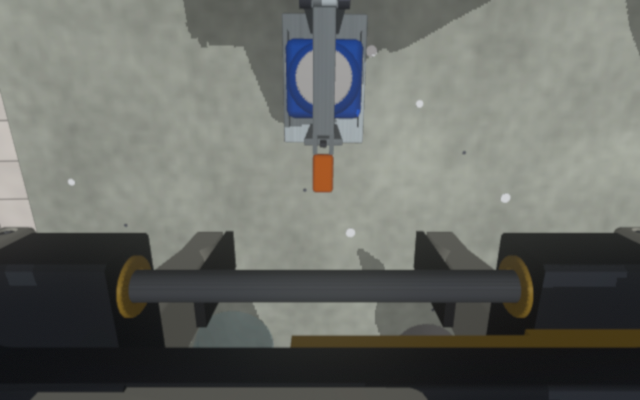

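The wrist view shows the tab centre at (323,173), its end at row 192, and the cap at (324,77). All are within a pixel or so of prediction, so I'll descend.

play_rows([
  {"slide": [0,0,0.25],"delta_rot": [0,0,0],"fingers": 0.3},
  {"slide": [0,0,0.25],"delta_rot": [0,0,0],"fingers": 0.3},
  {"slide": [0,0,0.25],"delta_rot": [0,0,0],"fingers": 0.3},
  {"slide": [0,0,0.2],"delta_rot": [0,0,0],"fingers": 0.3},
  {"slide": [0,0,0.13],"delta_rot": [0,0,0],"fingers": 0.3},
  {"slide": [0,0,0],"delta_rot": [0,0,0],"fingers": 0.3},
  {"slide": [0,0,0],"delta_rot": [0,0,0],"fingers": -1},
  {"slide": [0,0,0],"delta_rot": [0,0,0],"fingers": -1},
], squeeze=12)

```text
time_s: 5.05
tcp_pos: [0.5521, -0.0078, 0.1378]
eef_rot: [-179.9, 0.0, -90.9]
contact_force: [0.4, 1.0, 0.0]
gripper_width: 0.0421
gripper_force: 0.0
```

play_rows([
  {"slide": [0,0,0],"delta_rot": [0,0,0],"fingers": -1},
  {"slide": [0,0,0],"delta_rot": [0,0,0],"fingers": -1},
  {"slide": [0,0,0],"delta_rot": [0,0,0],"fingers": -1},
  {"slide": [0,0,0],"delta_rot": [0,0,0],"fingers": -1},
])

```text
time_s: 5.55
tcp_pos: [0.5527, -0.0076, 0.1371]
eef_rot: [-179.9, 0.0, -90.9]
contact_force: [5.7, -1.4, -1.2]
gripper_width: 0.0179
gripper_force: 12.0
```

```bash
python3 - <<'E'
import numpy as np
# arc steps in tool x (=stand +x) and tool z (down), units of 0.15 m
th=np.linspace(0,2.3,25);x=-.14*np.cos(th);z=.14*np.sin(th)
for a,b,c in zip(th[1:],np.diff(x)/.15,-np.diff(z)/.15):print(round(a,2),round(b,3),round(c,3))
E
```

```text
0.1 0.004 -0.089
0.19 0.013 -0.088
0.29 0.021 -0.087
0.38 0.029 -0.084
0.48 0.037 -0.081
0.57 0.045 -0.077
0.67 0.052 -0.073
0.77 0.059 -0.067
0.86 0.065 -0.061
0.96 0.071 -0.055
1.05 0.076 -0.048
1.15 0.08 -0.04
1.25 0.083 -0.033
1.34 0.086 -0.024
1.44 0.088 -0.016
1.53 0.089 -0.008
1.63 0.089 0.001
1.72 0.089 0.009
1.82 0.088 0.018
1.92 0.085 0.026
2.01 0.083 0.034
2.11 0.079 0.042
2.2 0.075 0.049
2.3 0.069 0.056
```

play_rows([
  {"slide": [0.004,-0.01,-0.089],"delta_rot": [0,0,0],"fingers": -1},
  {"slide": [0.013,0,-0.088],"delta_rot": [0,0,0],"fingers": -1},
  {"slide": [0.021,0,-0.087],"delta_rot": [0,0,0],"fingers": -1},
  {"slide": [0.029,0,-0.084],"delta_rot": [0,0,0],"fingers": -1},
  {"slide": [0.037,0,-0.081],"delta_rot": [0,0,0],"fingers": -1},
  {"slide": [0.045,0,-0.077],"delta_rot": [0,0,0],"fingers": -1},
  {"slide": [0.052,0,-0.073],"delta_rot": [0,0,0],"fingers": -1},
  {"slide": [0.059,0,-0.067],"delta_rot": [0,0,0],"fingers": -1},
])

```text
time_s: 6.55
tcp_pos: [0.5518, -0.0472, 0.234]
eef_rot: [179.9, 0.0, -90.9]
contact_force: [-0.3, 0.9, -1.2]
gripper_width: 0.018
gripper_force: 12.0
```

play_rows([
  {"slide": [0.065,0,-0.061],"delta_rot": [0,0,0],"fingers": -1},
  {"slide": [0.071,0,-0.055],"delta_rot": [0,0,0],"fingers": -1},
  {"slide": [0.076,0,-0.048],"delta_rot": [0,0,0],"fingers": -1},
  {"slide": [0.08,0,-0.04],"delta_rot": [0,0,0],"fingers": -1},
  {"slide": [0.083,0,-0.033],"delta_rot": [0,0,0],"fingers": -1},
  {"slide": [0.086,0,-0.024],"delta_rot": [0,0,0],"fingers": -1},
  {"slide": [0.088,0,-0.016],"delta_rot": [0,0,0],"fingers": -1},
  {"slide": [0.089,0,-0.008],"delta_rot": [0,0,0],"fingers": -1},
])

```text
time_s: 7.55
tcp_pos: [0.5494, -0.1436, 0.2761]
eef_rot: [179.8, -0.0, -90.9]
contact_force: [-6.8, 2.1, -0.5]
gripper_width: 0.018
gripper_force: 12.0
```

play_rows([
  {"slide": [0.089,0,0.001],"delta_rot": [0,0,0],"fingers": -1},
  {"slide": [0.089,0,0.009],"delta_rot": [0,0,0],"fingers": -1},
  {"slide": [0.088,0,0.018],"delta_rot": [0,0,0],"fingers": -1},
  {"slide": [0.085,0,0.026],"delta_rot": [0,0,0],"fingers": -1},
  {"slide": [0.083,0,0.034],"delta_rot": [0,0,0],"fingers": -1},
  {"slide": [0.079,0,0.042],"delta_rot": [0,0,0],"fingers": -1},
  {"slide": [0.075,0,0.049],"delta_rot": [0,0,0],"fingers": -1},
  {"slide": [0.069,0,0.056],"delta_rot": [0,0,0],"fingers": -1},
])

```text
time_s: 8.55
tcp_pos: [0.5468, -0.2424, 0.2403]
eef_rot: [179.7, -0.0, -90.9]
contact_force: [-7.9, 1.2, -0.5]
gripper_width: 0.0176
gripper_force: 12.0
```

play_rows([
  {"slide": [0,0.01,0],"delta_rot": [0,0,0],"fingers": 0.2},
  {"slide": [0,0,0],"delta_rot": [0,0,0],"fingers": 0.2},
  {"slide": [0,0,0],"delta_rot": [0,0,0],"fingers": 0.2},
  {"slide": [0,0,-0.2],"delta_rot": [0,0,0],"fingers": 0.2},
  {"slide": [0,0,-0.3],"delta_rot": [0,0,0],"fingers": 0.2},
  {"slide": [-0.2,0,-0.1],"delta_rot": [0,0,0],"fingers": 0.2},
  {"slide": [-0.3,0,0],"delta_rot": [0,0,0],"fingers": 0.2},
  {"slide": [0,0,0],"delta_rot": [0,0,0],"fingers": 0.2},
])

```text
time_s: 9.55
tcp_pos: [0.5495, -0.1635, 0.3321]
eef_rot: [-179.9, 0.0, -90.7]
contact_force: [-0.4, 0.8, -0.0]
gripper_width: 0.0526
gripper_force: 0.0
```

```bash
python3 - <<'E'
from h import *
from plant import r
import cv2
p=r.get_state();w=r.capture("wrist")
print(p['tcp_pos'],p['joints'].round(1),p['contact_force'])
T=np.eye(4);T[:3,:3]=Ro.from_euler('xyz',p['eef_rot'],degrees=True).as_matrix();T[:3,3]=p['tcp_pos']
C=np.linalg.inv(T@w["T_tool_cam"])
c=dict(w,R=C[:3,:3],t=C[:3,3]);R=Ro.from_euler('z',-90.88,degrees=True).as_matrix()
for n,X in dict(cap=[0,0,.144],hinge=[.056,0,.16],tab=[.176,0,.226]).items():print(n,proj(c,R@np.array(X)+[.5502,-.0915,0]).round(1))
s=cv2.resize(r.capture("scene")["image"][150:250,230:390],None,fx=4,fy=4)
cv2.imwrite("pics/m2.png",s);cv2.imwrite("pics/w2.png",w["image"])
E
```

```text
[ 0.5495001  -0.16354932  0.33208867] [  3.    8.   -2.5  -0.  -79.4  -3.7] [-0.42823438  0.83793464 -0.0293542 ]
cap [324.7 233.3]
hinge [325.  186.2]
tab [325.7  45.1]
```

View pics/w2.png

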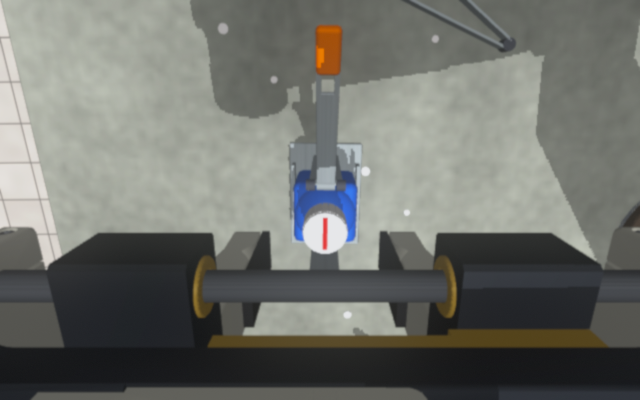

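View pics/m2.png

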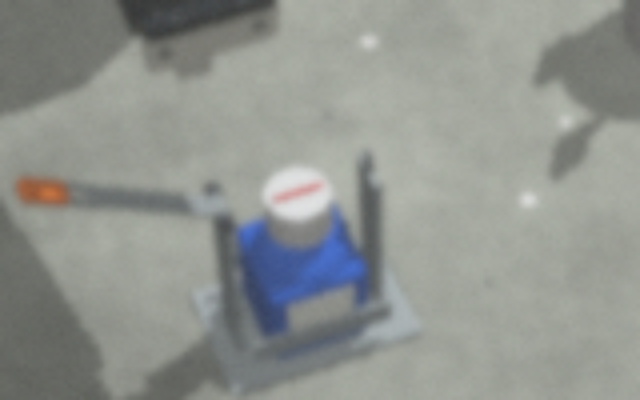

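The hasp rests fully open, and the cap stripe is centred at (325,232) against a predicted (325,233). I'll pre-rotate 35° clockwise above the cap, so the body stays clear of the hasp while twisting.

play_rows([
  {"slide": [-0.24,-0.005,0],"delta_rot": [0,0,0],"fingers": 0.6},
  {"slide": [-0.24,0,0],"delta_rot": [0,0,0.6],"fingers": 0.6},
  {"slide": [0,0,0.12],"delta_rot": [0,0,1],"fingers": 0.6},
  {"slide": [0,0,0.12],"delta_rot": [0,0,1],"fingers": 0.6},
  {"slide": [0,0,0.12],"delta_rot": [0,0,1],"fingers": 0.6},
  {"slide": [0,0,0.12],"delta_rot": [0,0,1],"fingers": 0.6},
  {"slide": [0,0,0.12],"delta_rot": [0,0,1],"fingers": 0.6},
  {"slide": [0,0,0.12],"delta_rot": [0,0,1],"fingers": 0.6},
], squeeze=40)

```text
time_s: 10.65
tcp_pos: [0.551, -0.0948, 0.2223]
eef_rot: [-180.0, -0.0, -121.3]
contact_force: [0.8, 0.0, -0.2]
gripper_width: 0.0704
gripper_force: 0.0
```

play_rows([
  {"slide": [0,0,0],"delta_rot": [0,0,1],"fingers": 0.6},
  {"slide": [0,0,0],"delta_rot": [0,0,0],"fingers": 0.6},
  {"slide": [0,0,0],"delta_rot": [0,0,0],"fingers": 0.6},
])

```text
time_s: 11.02
tcp_pos: [0.5511, -0.0944, 0.2232]
eef_rot: [-180.0, 0.0, -125.7]
contact_force: [-0.4, 0.1, -0.5]
gripper_width: 0.0701
gripper_force: 0.0
```

```bash
python3 - <<'E'
from h import *
from plant import r
p=r.get_state();R=Ro.from_euler('xyz',p['eef_rot'],degrees=True).as_matrix()
print(p['tcp_pos'],p['eef_rot'].round(1),p['joints'].round(1),"to go (units)",(R.T@(np.array([.5502,-.0912,.113])-p['tcp_pos'])/.15).round(3))
E
```

```text
[ 0.55112517 -0.09438869  0.22319415] [-180.     0.  -125.7] [ 10.3   9.8 -14.5   0.  -65.7 -46. ] to go (units) [-0.014  0.018  0.735]
```

play_rows([
  {"slide": [-0.014,0.018,0],"delta_rot": [0,0,0],"fingers": 0.6},
  {"slide": [0,0,0.2],"delta_rot": [0,0,0],"fingers": 0.6},
  {"slide": [0,0,0.2],"delta_rot": [0,0,0],"fingers": 0.6},
  {"slide": [0,0,0.15],"delta_rot": [0,0,0],"fingers": 0.6},
  {"slide": [0,0,0.1],"delta_rot": [0,0,0],"fingers": 0.6},
  {"slide": [0,0,0.085],"delta_rot": [0,0,0],"fingers": 0.6},
  {"slide": [0,0,0],"delta_rot": [0,0,0],"fingers": 0.6},
  {"slide": [0,0,0],"delta_rot": [0,0,0],"fingers": 0.6},
])

```text
time_s: 12.02
tcp_pos: [0.5504, -0.0906, 0.1134]
eef_rot: [-180.0, 0.0, -125.7]
contact_force: [-0.0, -0.2, -0.2]
gripper_width: 0.0702
gripper_force: 0.0
```

play_rows([
  {"slide": [0,0,0],"delta_rot": [0,0,0],"fingers": -1},
  {"slide": [0,0,0],"delta_rot": [0,0,0],"fingers": -1},
  {"slide": [0,0,0],"delta_rot": [0,0,0],"fingers": -1},
  {"slide": [0,0,0],"delta_rot": [0,0,0],"fingers": -1},
  {"slide": [0,0,0],"delta_rot": [0,0,0],"fingers": -1},
])

```text
time_s: 12.65
tcp_pos: [0.5503, -0.0907, 0.1131]
eef_rot: [-180.0, 0.0, -125.7]
contact_force: [0.9, 0.1, 1.6]
gripper_width: 0.0476
gripper_force: 40.0
```

play_rows([
  {"slide": [0,0,0.015],"delta_rot": [0,0,0],"fingers": -1},
  {"slide": [0,0,0.015],"delta_rot": [0,0,0],"fingers": -1},
  {"slide": [0,0,0.012],"delta_rot": [0,0,0],"fingers": -1},
  {"slide": [0,0,0],"delta_rot": [0,0,0],"fingers": -1},
  {"slide": [0,0,0],"delta_rot": [0,0,0],"fingers": -1},
])

```text
time_s: 13.28
tcp_pos: [0.5504, -0.0907, 0.1071]
eef_rot: [-179.9, 0.0, -125.7]
contact_force: [-1.6, 0.4, 8.2]
gripper_width: 0.0475
gripper_force: 40.0
```

play_rows([
  {"slide": [0,0,0],"delta_rot": [0,0,-1],"fingers": -1},
  {"slide": [0,0,0],"delta_rot": [0,0,-1],"fingers": -1},
  {"slide": [0,0,0],"delta_rot": [0,0,-1],"fingers": -1},
  {"slide": [0,0,0],"delta_rot": [0,0,-1],"fingers": -1},
  {"slide": [0,0,0],"delta_rot": [0,0,-1],"fingers": -1},
  {"slide": [0,0,0],"delta_rot": [0,0,-1],"fingers": -1},
  {"slide": [0,0,0],"delta_rot": [0,0,-1],"fingers": -1},
  {"slide": [0,0,0],"delta_rot": [0,0,-1],"fingers": -1},
])

```text
time_s: 14.28
tcp_pos: [0.5504, -0.0906, 0.1071]
eef_rot: [-179.9, -0.0, -88.9]
contact_force: [-0.3, -0.7, 8.1]
gripper_width: 0.0476
gripper_force: 40.0
```

play_rows([
  {"slide": [0,0,0],"delta_rot": [0,0,-1],"fingers": -1},
  {"slide": [0,0,0],"delta_rot": [0,0,-1],"fingers": -1},
  {"slide": [0,0,0],"delta_rot": [0,0,-1],"fingers": -1},
  {"slide": [0,0,0],"delta_rot": [0,0,-1],"fingers": -1},
  {"slide": [0,0,0],"delta_rot": [0,0,-1],"fingers": -1},
  {"slide": [0,0,0],"delta_rot": [0,0,-1],"fingers": -1},
  {"slide": [0,0,0],"delta_rot": [0,0,-1],"fingers": -1},
  {"slide": [0,0,0],"delta_rot": [0,0,-0.6],"fingers": -1},
])

```text
time_s: 15.28
tcp_pos: [0.5505, -0.0907, 0.1071]
eef_rot: [-179.9, -0.1, -54.1]
contact_force: [-0.4, -0.0, 7.6]
gripper_width: 0.0474
gripper_force: 40.0
```

```bash
python3 - <<'E'
from plant import r
p=r.get_state()
for k in('tcp_pos','eef_rot','joints','contact_force','moment','gripper_width'):print(k,p[k])
E
```

```text
tcp_pos [ 0.55045777 -0.09066545  0.10711843]
eef_rot [-1.79943035e+02 -5.05341787e-02 -5.40895432e+01]
joints [ 1.07712442e+01  1.57887240e+01 -2.33486121e+01  2.78097779e-02
 -5.07896307e+01  2.51216710e+01]
contact_force [-0.36312131 -0.03888167  7.59594146]
moment [-0.02401794  0.30301424 -0.04895938]
gripper_width 0.04741688124907095
```

play_rows([
  {"slide": [0,0,-0.03],"delta_rot": [0,0,0],"fingers": -1},
  {"slide": [0,0,-0.03],"delta_rot": [0,0,0],"fingers": -1},
  {"slide": [0,0,-0.03],"delta_rot": [0,0,0],"fingers": -1},
  {"slide": [0,0,0],"delta_rot": [0,0,0],"fingers": -1},
])

```text
time_s: 15.78
tcp_pos: [0.5496, -0.0906, 0.1198]
eef_rot: [180.0, 0.0, -54.2]
contact_force: [-1.2, 0.2, -0.1]
gripper_width: 0.0472
gripper_force: 40.0
```

Up 6.7 mm past the shut height with no resistance, so the cap is free. I'll continue lifting.

play_rows([
  {"slide": [0,0,-0.07],"delta_rot": [0,0,0],"fingers": -1},
  {"slide": [0,0,-0.1],"delta_rot": [0,0,0],"fingers": -1},
  {"slide": [0,0,-0.1],"delta_rot": [0,0,0],"fingers": -1},
  {"slide": [0,0,-0.12],"delta_rot": [0,0,0],"fingers": -1},
  {"slide": [0,0,-0.12],"delta_rot": [0,0,0],"fingers": -1},
  {"slide": [0,0,-0.09],"delta_rot": [0,0,0],"fingers": -1},
  {"slide": [0,0,-0.05],"delta_rot": [0,0,0],"fingers": -1},
  {"slide": [0,0,0],"delta_rot": [0,0,0],"fingers": -1},
])

```text
time_s: 16.77
tcp_pos: [0.55, -0.0906, 0.2178]
eef_rot: [-180.0, -0.0, -54.2]
contact_force: [-0.5, 0.1, -0.7]
gripper_width: 0.0472
gripper_force: 40.0
```

play_rows([
  {"slide": [0,0,0],"delta_rot": [0,0,0],"fingers": -1},
  {"slide": [0,0,0],"delta_rot": [0,0,0],"fingers": -1},
  {"slide": [0,0,0],"delta_rot": [0,0,0],"fingers": -1},
  {"slide": [0,0,0],"delta_rot": [0,0,0],"fingers": -1},
])

```text
time_s: 17.27
tcp_pos: [0.5498, -0.0907, 0.2172]
eef_rot: [180.0, 0.0, -54.2]
contact_force: [0.9, 0.1, -0.7]
gripper_width: 0.0475
gripper_force: 40.0
```

```bash
python3 - <<'E'
from plant import r
import cv2
cv2.imwrite("pics/m3.png",cv2.resize(r.capture("scene")["image"][130:250,220:380],None,fx=4,fy=4))
E
```

```text
(no output)
```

View pics/m3.png

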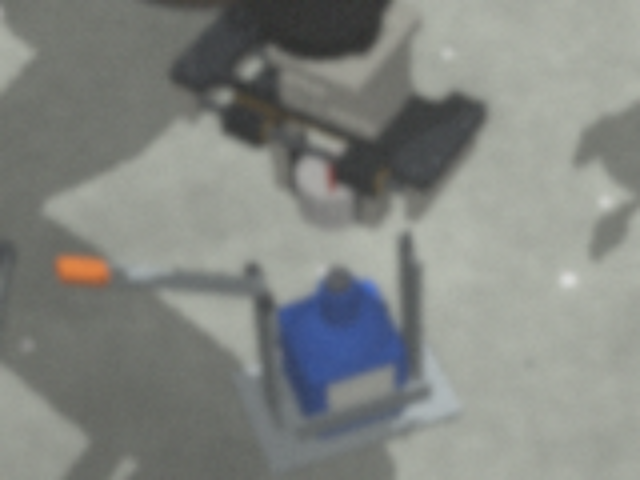

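The gripper holds the cap upright at (325,190), the bare neck is at (340,285), and the hasp is still open with its tab at (82,270). I'll hand it in.

```bash
python3 -c "
from plant import r
print(r.close_job())"
```

```text
the job is handed in; nothing more can be done
None
```

I swung the hasp fully open, then pressed, twisted (about 72° anticlockwise) and lifted off the cap; I handed the job in at about 17 s with the cap held upright about 10 cm above the bottle and the arm kept clear of the jug, pot and tongs, though no verdict came back.

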